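# Set the refill tags in front of the prep pans

### The arm

A 7-joint arm with a two-finger parallel gripper is mounted at the origin on the work surface. World frame = base frame: x ahead of the robot, y to its left, z up, the work surface at z = 0. Lengths are in m, angles in rad, forces in N, time in s.
With the tool pointing down it reaches from about 0.425 to 0.925 m from the base axis. Payload 6.8 kg.
Tool frame: the origin (TCP) lies on the centre line of the jaws, within the pads' length; the fingertips stand 14 mm ahead of it and the grasp point (between the pads) lies 5 mm behind it; y points along the fingers, x is the direction in which the jaws open and shut, and the axes are right-handed (so a half turn about y gives the same grasp; the last joint's range is limited). The gripper opens to 85 mm and grips with 20 to 120 N. Pads are 22 mm wide; open, the fingers measure 114 mm over their backs; the gripper's body (76 mm by 85 mm) begins 54 mm behind the grasp point. The pads swing forward as they close: fully open they stand 13 mm farther back than shut.
Start: joints at [-1.401, 0.477, 0.022, 1.555, -0.011, 1.109, -0.083], TCP at [0.185, 0.649, 0.245] pointing down, gripper open.
Joint ranges: [-2.96, 2.96], [-0.34, 2.1], [-1.41, 1.46], [0.24, 2.44], [-1.37, 4.51], [0.17, 1.92], [-2.96, 2.96]. Speed limits (rad/s): [2.39, 2.39, 3.14, 3.14, 3.14, 3.14, 3.14].

### API

Orientations are given as a rotation vector (axis times angle).
In Python, from bench import get_obs, vision, ticket gives the robot as it stands. The module is installed in compiled form; this text tells all that it offers.
- The arm moves only by the tool jog_arm, never from a script. Its argument "motion" is a list of rows, each an object of numbers: "gripper": the finger opening in mm, from 0 to 85.4; "tx", "ty", "tz": the shift along the tool's x, y, z in mm; "ax", "ay", "az": the turn, a rotation vector about the tool's x, y, z in rad. In form: [{"gripper": .., "tx": .., "ty": .., "tz": .., "ax": .., "ay": .., "az": ..}, ...]. A call has 1 to 12 rows; each row shifts and turns the commanded pose from where the row before left it, along the tool's axes as they then stand; what a row does not reach is not made up. A row lasts 1/10 s, in which the tool goes at most 50 mm and 8.59 degrees, less where a joint would pass 70% of its speed; a pose out of reach is approached as far as the arm can. A call is refused whole if a number of a shift passes 50 or a number of a turn 0.15, either way. A call with a gripper value outside its range is refused whole. The fingers move at their own pace and stop on an object; "newtons" is the grip in N (left out, the last holds). Time passes only in rows, so rows that do not move let the fingers close. It gives the time, the measured TCP pose, the force and the opening at its end, in the units of the state.
- get_obs(): the state, without advancing time (a new reading comes with each control period).
- vision.grab_frame(name): name is "side" or "top"; returns the picture (400x640x3 uint8, red, green, blue); there is no depth.
- vision.get_calibration(name): a dict with "camera_matrix" (3x3 intrinsics, pixels), "k1" (the pictures are not rectified: a ray, as slopes to the right and down, at radius r is drawn at 1 + k1 r^2 times it, then the intrinsics apply), "world_from_camera" (4x4, takes a point from camera to world coordinates). Camera axes: x right, y down, z forward; pixel columns grow to the right and rows downward; lengths in m; the calibration is good to about 2 mm. A picture is of the moment at which its call begins. get_calibration takes no time and is no camera call.
- ticket.hand_in(): hands the job in, once; it reports no verdict.
The state is a dict: "clock": time; "joints": joint angles; "qvel": joint speeds; "tau": joint torques, N m; "tcp_pos": TCP position; "orientation": TCP orientation; "contact_force": force on the tool from outside, world axes, zero at the start; "moment": the same for the moment, N m; "grip_width": finger opening in m.
Only numpy, scipy, OpenCV 4.12 (cv2) and the standard library are available. Lean on these libraries where they do the work, as an engineer would, in place of code of your own. Each camera call takes 0.05 s, during which the arm holds its last target.

### The job

The prep pans have been refilled and put back in a new order, so one or more of the flip tags on the board in front of them are wrong. With a fingertip, push over only the tags that are wrong, so that the tags of the two full pans lean back towards their pans with the disc face up and the tags of the two nearly empty pans tip forward, away from their pans, disc face down. Do not pinch the tags, do not disturb those that are already right, and leave the pans and everything else standing where they are.

Things in the scene. Friction and masses are not known exactly. Their poses are not given: they have to be found in the camera images.
- board: The tag board: plywood, 120 mm (x) by 476 mm (y) by 14 mm, fixed flat on the plank in front of the pans. Origin at the centre of its underside; x points from the cook (robot) side to the pans, y along the board, z up. It stands in a different place and is turned a little each time.
- block_a: V-grooved wooden block of tag a, 48 mm (x) by 96 mm (y) by 43 mm high, fixed on the board (underside 14 mm above the plank). Four stand along the board, 115 mm apart, in any order, each in front of one pan. Origin at the centre of its underside, x towards the pans, y along the board. The hinge rod runs along y, 24 mm straight above this origin (38 mm above the plank).
- tag_a_edge (a point): Middle of the free (upper) edge of tag a, 80 mm from the hinge. The tag is a light wooden plate 64 mm wide (y), 80 mm long, 6 mm thick, about 30 g. One face is bare, the other carries a raised round disc, 42 mm across and 3 mm thick. Its own axes: -x from the hinge to the free edge, +z out of the bare face.
- tag_a (a joint): Hinge angle of tag a: 0 = leans to the cook, disc face down (refill); 1.40 = leans to the pan, disc face up (full). Either rest is 50 degrees above level: free edge 51 mm to that side of the hinge, 61 mm above it. Turns easily, lightly damped; some 15 degrees past upright it falls over by itself. A finger pushing the free edge from outside must rise with it.
- block_b: V-grooved wooden block of tag b, 48 mm (x) by 96 mm (y) by 43 mm high, fixed on the board (underside 14 mm above the plank). Four stand along the board, 115 mm apart, in any order, each in front of one pan. Origin at the centre of its underside, x towards the pans, y along the board. The hinge rod runs along y, 24 mm straight above this origin (38 mm above the plank).
- tag_b_edge (a point): Middle of the free (upper) edge of tag b, 80 mm from the hinge. The tag is a light wooden plate 64 mm wide (y), 80 mm long, 6 mm thick, about 30 g. One face is bare, the other carries a raised round disc, 42 mm across and 3 mm thick. Its own axes: -x from the hinge to the free edge, +z out of the bare face.
- tag_b (a joint): Hinge angle of tag b: 0 = leans to the cook, disc face down (refill); 1.40 = leans to the pan, disc face up (full). Either rest is 50 degrees above level: free edge 51 mm to that side of the hinge, 61 mm above it. Turns easily, lightly damped; some 15 degrees past upright it falls over by itself. A finger pushing the free edge from outside must rise with it.
- block_c: V-grooved wooden block of tag c, 48 mm (x) by 96 mm (y) by 43 mm high, fixed on the board (underside 14 mm above the plank). Four stand along the board, 115 mm apart, in any order, each in front of one pan. Origin at the centre of its underside, x towards the pans, y along the board. The hinge rod runs along y, 24 mm straight above this origin (38 mm above the plank).
- tag_c_edge (a point): Middle of the free (upper) edge of tag c, 80 mm from the hinge. The tag is a light wooden plate 64 mm wide (y), 80 mm long, 6 mm thick, about 30 g. One face is bare, the other carries a raised round disc, 42 mm across and 3 mm thick. Its own axes: -x from the hinge to the free edge, +z out of the bare face.
- tag_c (a joint): Hinge angle of tag c: 0 = leans to the cook, disc face down (refill); 1.40 = leans to the pan, disc face up (full). Either rest is 50 degrees above level: free edge 51 mm to that side of the hinge, 61 mm above it. Turns easily, lightly damped; some 15 degrees past upright it falls over by itself. A finger pushing the free edge from outside must rise with it.
- block_d: V-grooved wooden block of tag d, 48 mm (x) by 96 mm (y) by 43 mm high, fixed on the board (underside 14 mm above the plank). Four stand along the board, 115 mm apart, in any order, each in front of one pan. Origin at the centre of its underside, x towards the pans, y along the board. The hinge rod runs along y, 24 mm straight above this origin (38 mm above the plank).
- tag_d_edge (a point): Middle of the free (upper) edge of tag d, 80 mm from the hinge. The tag is a light wooden plate 64 mm wide (y), 80 mm long, 6 mm thick, about 30 g. One face is bare, the other carries a raised round disc, 42 mm across and 3 mm thick. Its own axes: -x from the hinge to the free edge, +z out of the bare face.
- tag_d (a joint): Hinge angle of tag d: 0 = leans to the cook, disc face down (refill); 1.40 = leans to the pan, disc face up (full). Either rest is 50 degrees above level: free edge 51 mm to that side of the hinge, 61 mm above it. Turns easily, lightly damped; some 15 degrees past upright it falls over by itself. A finger pushing the free edge from outside must rise with it.
- pan_full_1: A stainless prep pan, 150 mm (x) by 100 mm (y) by 95 mm high, standing loose on the plank behind the board, its near wall about 125 mm beyond the hinge line of the tag in front of it. Origin at the centre of its underside, x away from the cook. FULL: heaped with potatoes to above the rim (about 120 mm). The four pans stand in any order, one behind each tag.
- pan_full_2: A stainless prep pan, 150 mm (x) by 100 mm (y) by 95 mm high, standing loose on the plank behind the board, its near wall about 125 mm beyond the hinge line of the tag in front of it. Origin at the centre of its underside, x away from the cook. FULL: heaped with onions to above the rim (about 125 mm). The four pans stand in any order, one behind each tag.
- pan_low_1: A stainless prep pan, 150 mm (x) by 100 mm (y) by 95 mm high, standing loose on the plank behind the board, its near wall about 125 mm beyond the hinge line of the tag in front of it. Origin at the centre of its underside, x away from the cook. NEARLY EMPTY: two potatoes on its floor. The four pans stand in any order, one behind each tag.
- pan_low_2: A stainless prep pan, 150 mm (x) by 100 mm (y) by 95 mm high, standing loose on the plank behind the board, its near wall about 125 mm beyond the hinge line of the tag in front of it. Origin at the centre of its underside, x away from the cook. NEARLY EMPTY: two onions on its floor. The four pans stand in any order, one behind each tag.
- mortar: Bystander: wooden mortar, 108 mm across, 100 mm high, a pestle standing in it to 180 mm; at the board's left end. Origin at the centre of its underside.
- bowl: Bystander: white plastic bowl, 168 mm across, 72 mm high, a steel spring clip on its rim (to 105 mm); at the board's right end. Origin at the centre of its underside.
- pot_lid: Bystander: stainless pot lid, 200 mm across, knob to 55 mm, right of the pans. Origin at the centre of its underside.
- sieve: Bystander: plastic sieve lying dome up, 156 mm across, 64 mm high, flat handle to 216 mm from its centre along its x; left of the pans. Origin at the centre of its underside.
- spoon: Bystander: grey silicone spoon, 235 mm long, 12 mm thick, lying in front of the board. Origin underneath, 136 mm from the handle's end, bowl end along its x.
- shaker: Bystander: steel salt shaker, 47 mm across, 86 mm high, standing in front of the board. Origin at the centre of its underside.
- mug: Bystander: white enamel mug, 77 mm across, 72 mm high, handle along its y, standing in front of the board. Origin at the centre of its underside.
Mind the look-alikes: they are no part of the job. Leave any red look-alike of the pan_low_1 alone. Leave any red look-alike of the pan_full_1 alone.

How it is judged:
At the end, for the whole second after the job is handed in: The tag in front of each full pan leans towards the pan within 0.17 rad of its rest (joint above 1.226), the tag in front of each nearly empty pan leans towards the cook (joint below 0.17), all tags are at rest, and every pan and bystander is within 20 mm of where it stood (((value of joint tag_a above 1.226 rad and (y of pan_full_1 in the frame of block_a between -0.055 and 0.055 m or y of pan_full_2 in the frame of block_a between -0.055 and 0.055 m)) or (value of joint tag_a below 0.17 rad and (y of pan_low_1 in the frame of block_a between -0.055 and 0.055 m or y of pan_low_2 in the frame of block_a between -0.055 and 0.055 m))) and ((value of joint tag_b above 1.226 rad and (y of pan_full_1 in the frame of block_b between -0.055 and 0.055 m or y of pan_full_2 in the frame of block_b between -0.055 and 0.055 m)) or (value of joint tag_b below 0.17 rad and (y of pan_low_1 in the frame of block_b between -0.055 and 0.055 m or y of pan_low_2 in the frame of block_b between -0.055 and 0.055 m))) and ((value of joint tag_c above 1.226 rad and (y of pan_full_1 in the frame of block_c between -0.055 and 0.055 m or y of pan_full_2 in the frame of block_c between -0.055 and 0.055 m)) or (value of joint tag_c below 0.17 rad and (y of pan_low_1 in the frame of block_c between -0.055 and 0.055 m or y of pan_low_2 in the frame of block_c between -0.055 and 0.055 m))) and ((value of joint tag_d above 1.226 rad and (y of pan_full_1 in the frame of block_d between -0.055 and 0.055 m or y of pan_full_2 in the frame of block_d between -0.055 and 0.055 m)) or (value of joint tag_d below 0.17 rad and (y of pan_low_1 in the frame of block_d between -0.055 and 0.055 m or y of pan_low_2 in the frame of block_d between -0.055 and 0.055 m))) and velocity of joint tag_a between -0.1 and 0.1 rad/s and velocity of joint tag_b between -0.1 and 0.1 rad/s and velocity of joint tag_c between -0.1 and 0.1 rad/s and velocity of joint tag_d between -0.1 and 0.1 rad/s and distance of each of mortar, bowl, pot_lid, sieve, spoon, shaker, mug, pan_full_1, pan_full_2, pan_low_1, pan_low_2 from where it was at the start of the episode below 0.02 m); the robot touches nothing.
It fails at once if a tag is taken between the fingers ((z of the grasp point in the frame of tag_a_edge between -0.005 and 0.005 m and y of the grasp point in the frame of tag_a_edge between -0.034 and 0.034 m and x of the grasp point in the frame of tag_a_edge between -0.003 and 0.08 m) or (z of the grasp point in the frame of tag_b_edge between -0.005 and 0.005 m and y of the grasp point in the frame of tag_b_edge between -0.034 and 0.034 m and x of the grasp point in the frame of tag_b_edge between -0.003 and 0.08 m) or (z of the grasp point in the frame of tag_c_edge between -0.005 and 0.005 m and y of the grasp point in the frame of tag_c_edge between -0.034 and 0.034 m and x of the grasp point in the frame of tag_c_edge between -0.003 and 0.08 m) or (z of the grasp point in the frame of tag_d_edge between -0.005 and 0.005 m and y of the grasp point in the frame of tag_d_edge between -0.034 and 0.034 m and x of the grasp point in the frame of tag_d_edge between -0.003 and 0.08 m)).
It fails at once if a tag that was already right is tipped out of its rest (by more than 0.6 rad) (((y of pan_full_1 in the frame of block_a between -0.055 and 0.055 m or y of pan_full_2 in the frame of block_a between -0.055 and 0.055 m) and value of joint tag_a below 0.796 rad) or ((y of pan_low_1 in the frame of block_b between -0.055 and 0.055 m or y of pan_low_2 in the frame of block_b between -0.055 and 0.055 m) and value of joint tag_b above 0.6 rad) or ((y of pan_low_1 in the frame of block_c between -0.055 and 0.055 m or y of pan_low_2 in the frame of block_c between -0.055 and 0.055 m) and value of joint tag_c above 0.6 rad) or ((y of pan_low_1 in the frame of block_d between -0.055 and 0.055 m or y of pan_low_2 in the frame of block_d between -0.055 and 0.055 m) and value of joint tag_d above 0.6 rad)).
It fails at once if a pan or a bystander is lifted, carried or shoved by more than 20 mm (distance of any of mortar, bowl, pot_lid, sieve, spoon, shaker, mug, pan_full_1, pan_full_2, pan_low_1, pan_low_2 from where it was at the start of the episode above 0.02 m).
It fails at once if a bystander is knocked over (angle between any of mortar, bowl, pot_lid, sieve, spoon, shaker, mug, pan_full_1, pan_full_2, pan_low_1, pan_low_2's own z axis and vertical above 0.4 rad).
It also fails if it takes over 59 s, if anything falls off the work surface, if the arm or the gripper's body presses on something with over 40 N, if the wrist force passes 120 N, or if a joint passes its speed limit or range.

## Working session

There is one attempt and no reset: what is moved stays moved. The work goes in short steps, Python scripts to look and compute and a tool call to move; the robot and the scene stay as the last step left them, time stands still between calls to the robot, and variables do not carry over. Pictures are saved under pics/ and viewed, and the job is handed in when it is done.

Besides the shell and the picture viewer there is one more tool, called after "Request:" as name(argument=value, ...) on one line, values as JSON. jog_arm: Moves the arm, as the interface text tells. Its arguments: {"type":"object","properties":{"motion":{"type":"array"},"newtons":{"type":"number"}},"required":["motion"]}

```bash
mkdir -p pics; ls
python3 - <<'E'
from bench import get_obs, vision
import cv2,numpy as np
o=get_obs();print({k:np.round(v,3).tolist() for k,v in o.items()})
for n in("side","top"):
    im=vision.grab_frame(n);cv2.imwrite(f"pics/{n}0.png",im[:,:,::-1])
    c=vision.get_calibration(n);print(n,c["k1"],np.round(c["camera_matrix"],2).tolist(),np.round(c["world_from_camera"],4).tolist())
E
```

```text
pics
{'clock': 0.0, 'joints': [-1.401, 0.478, 0.022, 1.556, -0.012, 1.109, -0.083], 'qvel': [-0.0, 0.001, -0.001, -0.001, 0.001, 0.001, 0.002], 'tau': [0.0, -59.646, 1.607, -28.12, 0.012, 0.009, 0.0], 'tcp_pos': [0.185, 0.649, 0.244], 'orientation': [-1.329, -1.001, 1.004], 'contact_force': [-0.239, -0.949, 0.507], 'moment': [0.016, 0.034, -0.066], 'grip_width': 0.086}
side -0.09403828617579092 [[416.38, 0.0, 325.23], [0.0, 416.38, 201.36], [0.0, 0.0, 1.0]] [[0.8125, -0.399, 0.425, -0.069], [-0.583, -0.5602, 0.5885, -0.9829], [0.0032, -0.7259, -0.6878, 1.0504], [0.0, 0.0, 0.0, 1.0]]
top 0.03249352055343741 [[424.48, 0.0, 318.76], [0.0, 424.48, 199.26], [0.0, 0.0, 1.0]] [[-0.0239, -0.9944, 0.1031, 0.3741], [-0.9996, 0.0252, 0.011, -0.1565], [-0.0136, -0.1028, -0.9946, 1.4966], [0.0, 0.0, 0.0, 1.0]]
```

View pics/side0.png

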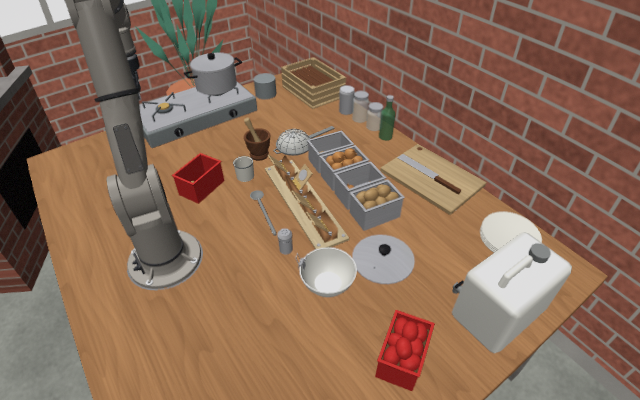

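View pics/top0.png

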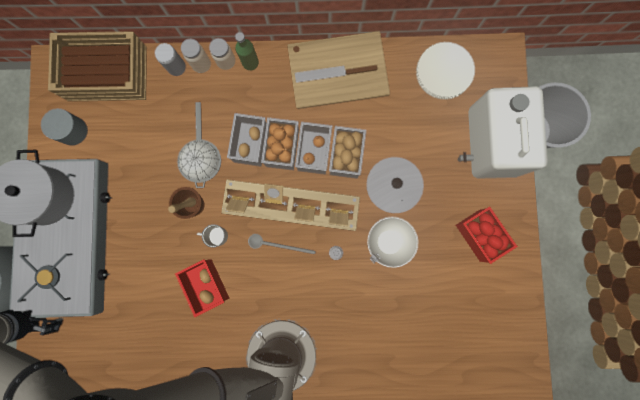

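Run:
```python
import cv2
a=cv2.imread("pics/top0.png")[100:250,200:400];cv2.imwrite("pics/t0c.png",cv2.resize(a,None,fx=4,fy=4,interpolation=cv2.INTER_CUBIC))
a=cv2.imread("pics/side0.png")[120:260,230:410];cv2.imwrite("pics/s0c.png",cv2.resize(a,None,fx=4,fy=4,interpolation=cv2.INTER_CUBIC))
```

```text
(no output)
```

View pics/t0c.png

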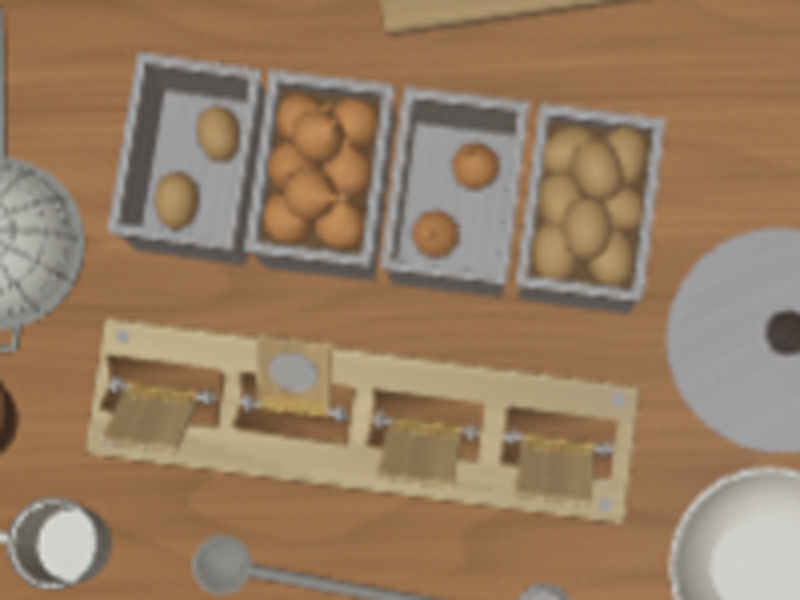

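View pics/s0c.png

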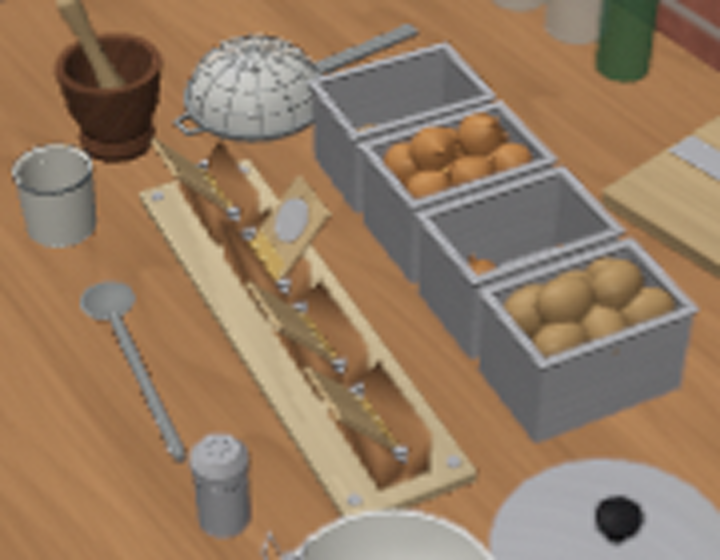

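```bash
cat > h.py <<'E'
from bench import get_obs, vision
import cv2,numpy as np
from scipy.spatial.transform import Rotation as R
def ray(n,uv):
    c=vision.get_calibration(n);K=c["camera_matrix"];T=c["world_from_camera"]
    d=np.array([(uv[0]-K[0,2])/K[0,0],(uv[1]-K[1,2])/K[1,1]]);s=d.copy()
    for _ in range(20): s=d/(1+c["k1"]*(s@s))
    v=T[:3,:3]@np.array([*s,1]);return T[:3,3],v
def plane(n,uv,z):
    o,v=ray(n,uv);return o+v*(z-o[2])/v[2]
def proj(n,p):
    c=vision.get_calibration(n);T=np.linalg.inv(c["world_from_camera"]);q=T[:3,:3]@p+T[:3,3];s=q[:2]/q[2];s=s*(1+c["k1"]*(s@s));K=c["camera_matrix"]
    return np.array([K[0,0]*s[0]+K[0,2],K[1,1]*s[1]+K[1,2]])
E
python3 - <<'E'
from h import *
t=lambda u,v:(200+u/4-.375,100+v/4-.375)
s=lambda u,v:(230+u/4-.375,120+v/4-.375)
r=lambda x:np.round(x,4).tolist()
for p in [(105,320),(637,388),(625,522),(90,452)]: print("board",r(plane("top",t(*p),.014)))
for p in [(510,437),(605,450),(376,420),(472,433),(245,402),(340,413),(113,385),(210,397)]: print("hinge",r(plane("top",t(*p),.038)))
for p in [(515,495),(592,500),(380,475),(458,484)]: print("edge",r(plane("top",t(*p),.099)))
for p in [(402,454),(359,390)]: print("hinge side",r(plane("side",s(*p),.038)))
for p in [(140,195),(350,512),(472,475)]: print("board side",r(plane("side",s(*p),.014)))
o=get_obs();print(r(R.from_rotvec(o["orientation"]).as_matrix()))
print("shaker top",r(plane("top",(335,254),.086)), "bowl",r(plane("top",(393,242),.07)))
for p in [(195,470),(245,465)]: print("shaker side",r(plane("side",s(*p),.07)))
print("low knob lid",r(plane("top",(397,184),.055)))
for p in [(520,295),(638,300)]: print("pan near rim",r(plane("top",t(*p),.095)))
E
```

```text
board [0.6058, 0.1864, 0.014]
board [0.5335, -0.2809, 0.014]
board [0.4165, -0.2666, 0.014]
board [0.4893, 0.1998, 0.014]
hinge [0.4912, -0.1683, 0.038]
hinge [0.478, -0.2497, 0.038]
hinge [0.5089, -0.0531, 0.038]
hinge [0.4955, -0.1357, 0.038]
hinge [0.5273, 0.0599, 0.038]
hinge [0.5157, -0.0221, 0.038]
hinge [0.545, 0.1741, 0.038]
hinge [0.5325, 0.0902, 0.038]
edge [0.4384, -0.1707, 0.099]
edge [0.4328, -0.2338, 0.099]
edge [0.4576, -0.0599, 0.099]
edge [0.4486, -0.124, 0.099]
hinge side [0.4815, -0.2487, 0.038]
hinge side [0.4949, -0.1683, 0.038]
board side [0.4867, 0.1974, 0.014]
board side [0.4228, -0.258, 0.014]
board side [0.5279, -0.2839, 0.014]
[[0.2743, -0.0003, -0.9616], [0.9616, -0.0017, 0.2743], [-0.0017, -1.0, -0.0002]]
shaker top [0.3377, -0.19, 0.086] bowl [0.3726, -0.3845, 0.07]
shaker side [0.3216, -0.1913, 0.07]
shaker side [0.3564, -0.2096, 0.07]
low knob lid [0.5691, -0.4088, 0.055]
pan near rim [0.6053, -0.1793, 0.095]
pan near rim [0.5985, -0.2774, 0.095]
```

Top crop: pans left to right are low (potatoes), full (onions), low (onions), full (potatoes). Tags left to right are cook, pan (disc up), cook, cook.

Candidates for the tag to push, top image pixels:
- (237,203), (306,213): lean to the cook, low pans, already right.
- (274,195): disc up, full pan, already right.
- (339,217): leans to the cook, in front of the full potato pan (348,150), so it is wrong.

The red look-alike pans at (487,236) and (202,288) are not part of the job. I will push only the rightmost tag, with the fingers closed and square to the board.

Request:
jog_arm(motion=[{"gripper": 0,"ay": -0.062,"ty": -10},{"gripper": 0,"ay": -0.062,"ty": -10},{"gripper": 0}], newtons=20)

```text
schema error: expected keys gripper, tx, ty, tz, ax, ay, az
```

Request:
jog_arm(motion=[{"tz": -35,"tx": -31},{"tz": -35,"tx": -31},{"tz": -35,"tx": -31},{"tz": -35,"tx": -31},{"tz": -35,"tx": -31},{"tz": -35,"tx": -31},{"tz": -35,"tx": -31},{"tz": -35,"tx": -31},{"tz": -35,"tx": -31},{"tz": -35,"tx": -31},{"tz": -35,"tx": -31},{"tz": -35,"tx": -31}])

```text
schema error: expected keys gripper, tx, ty, tz, ax, ay, az
```

Request:
jog_arm(motion=[{"tx": -40},{"tx": -40},{"tx": -40},{"tx": -40},{"tx": -40},{"tx": -40},{"tx": -40},{"tx": -40},{"tx": -40},{"tx": -40},{},{}])

```text
schema error: expected keys gripper, tx, ty, tz, ax, ay, az
```

```bash
cat >> h.py <<'E'
H=np.array([.4862,-.2095,0]);ps=-.1536
B=np.array([[np.cos(ps),-np.sin(ps),0],[np.sin(ps),np.cos(ps),0],[0,0,1]])
def st():
    o=get_obs();print(round(o["clock"],2),"uwz",np.round(B.T@(np.array(o["tcp_pos"])-H),4),"F",np.round(o["contact_force"],2),o["grip_width"]);print(np.round(R.from_rotvec(o["orientation"]).as_matrix(),3).tolist())
def tgt(u,w,z):
    o=get_obs();d=H+B@np.array([u,w,z])-np.array(o["tcp_pos"]);print("move mm",np.round(1000*R.from_rotvec(o["orientation"]).as_matrix().T@d,1))
E
python3 -c "
from h import *
st();tgt(-.08,0,.25)"
```

```text
0.1 uwz [-0.4289  0.8019  0.2444] F [-0.05  0.92  0.32] 0.08523942783818697
[[0.274, -0.0, -0.962], [0.962, -0.002, 0.274], [-0.002, -1.0, -0.0]]
move mm [-752.5   -4.3 -445.6]
```

All keys are required in every row.

Request:
jog_arm(motion=[{"gripper": 0,"tx": 0,"ty": -10,"tz": 0,"ax": 0,"ay": -0.062,"az": 0},{"gripper": 0,"tx": 0,"ty": -10,"tz": 0,"ax": 0,"ay": -0.062,"az": 0},{"gripper": 0,"tx": 0,"ty": 0,"tz": 0,"ax": 0,"ay": 0,"az": 0}], newtons=20)

```text
clock: 0.4
tcp_pos: [0.1853, 0.6496, 0.2663]
orientation: [-1.277, -1.096, 1.094]
contact_force: [0.3, 0.4, 0.6]
grip_width: 0.044
```

Request:
jog_arm(motion=[{"gripper": 0,"tx": -31,"ty": 0,"tz": -35,"ax": 0,"ay": 0,"az": 0},{"gripper": 0,"tx": -31,"ty": 0,"tz": -35,"ax": 0,"ay": 0,"az": 0},{"gripper": 0,"tx": -31,"ty": 0,"tz": -35,"ax": 0,"ay": 0,"az": 0},{"gripper": 0,"tx": -31,"ty": 0,"tz": -35,"ax": 0,"ay": 0,"az": 0},{"gripper": 0,"tx": -31,"ty": 0,"tz": -35,"ax": 0,"ay": 0,"az": 0},{"gripper": 0,"tx": -31,"ty": 0,"tz": -35,"ax": 0,"ay": 0,"az": 0},{"gripper": 0,"tx": -31,"ty": 0,"tz": -35,"ax": 0,"ay": 0,"az": 0},{"gripper": 0,"tx": -31,"ty": 0,"tz": -35,"ax": 0,"ay": 0,"az": 0},{"gripper": 0,"tx": -31,"ty": 0,"tz": -35,"ax": 0,"ay": 0,"az": 0},{"gripper": 0,"tx": -31,"ty": 0,"tz": -35,"ax": 0,"ay": 0,"az": 0},{"gripper": 0,"tx": -31,"ty": 0,"tz": -35,"ax": 0,"ay": 0,"az": 0},{"gripper": 0,"tx": -31,"ty": 0,"tz": -35,"ax": 0,"ay": 0,"az": 0}])

```text
clock: 1.6
tcp_pos: [0.5438, 0.2155, 0.2647]
orientation: [-1.278, -1.093, 1.094]
contact_force: [0.5, 0.4, -0.0]
grip_width: -0.0001
```

```bash
python3 -c "
from h import *
st();tgt(-.08,0,.25)"
```

```text
1.6 uwz [-0.0081  0.4288  0.2647] F [ 0.48  0.44 -0.01] -0.0001277077177255934
[[0.155, -0.001, -0.988], [0.988, -0.0, 0.155], [-0.0, -1.0, 0.001]]
move mm [-428.9   14.9   71.1]
```

Request:
jog_arm(motion=[{"gripper": 0,"tx": -40,"ty": 0,"tz": 2,"ax": 0,"ay": 0,"az": 0},{"gripper": 0,"tx": -40,"ty": 0,"tz": 2,"ax": 0,"ay": 0,"az": 0},{"gripper": 0,"tx": -40,"ty": 0,"tz": 2,"ax": 0,"ay": 0,"az": 0},{"gripper": 0,"tx": -40,"ty": 0,"tz": 2,"ax": 0,"ay": 0,"az": 0},{"gripper": 0,"tx": -40,"ty": 0,"tz": 2,"ax": 0,"ay": 0,"az": 0},{"gripper": 0,"tx": -40,"ty": 0,"tz": 2,"ax": 0,"ay": 0,"az": 0},{"gripper": 0,"tx": -40,"ty": 0,"tz": 2,"ax": 0,"ay": 0,"az": 0},{"gripper": 0,"tx": -40,"ty": 0,"tz": 2,"ax": 0,"ay": 0,"az": 0},{"gripper": 0,"tx": -40,"ty": 0,"tz": 15,"ax": 0,"ay": 0,"az": 0},{"gripper": 0,"tx": -40,"ty": 0,"tz": 20,"ax": 0,"ay": 0,"az": 0},{"gripper": 0,"tx": -29,"ty": 5,"tz": 20,"ax": 0,"ay": 0,"az": 0},{"gripper": 0,"tx": 0,"ty": 0,"tz": 0,"ax": 0,"ay": 0,"az": 0}])

```text
clock: 2.8
tcp_pos: [0.4031, -0.1994, 0.2593]
orientation: [-1.28, -1.086, 1.089]
contact_force: [-0.0, 0.6, 0.1]
grip_width: 0.0003
```

```bash
python3 -c "
from h import *
st();tgt(-.08,0,.099)
im=vision.grab_frame('side');cv2.imwrite('pics/s1.png',cv2.resize(im[80:300,200:440,::-1],None,fx=2.5,fy=2.5))
im=vision.grab_frame('top');cv2.imwrite('pics/t1.png',cv2.resize(im[100:300,200:440,::-1],None,fx=2.5,fy=2.5))"
```

```text
2.8 uwz [-0.0837 -0.0028  0.2593] F [-0.    0.6   0.07] 0.0002543127659169058
[[0.163, -0.002, -0.987], [0.987, 0.0, 0.163], [-0.0, -1.0, 0.002]]
move mm [  2.8 160.3  -4.1]
```

View pics/s1.png

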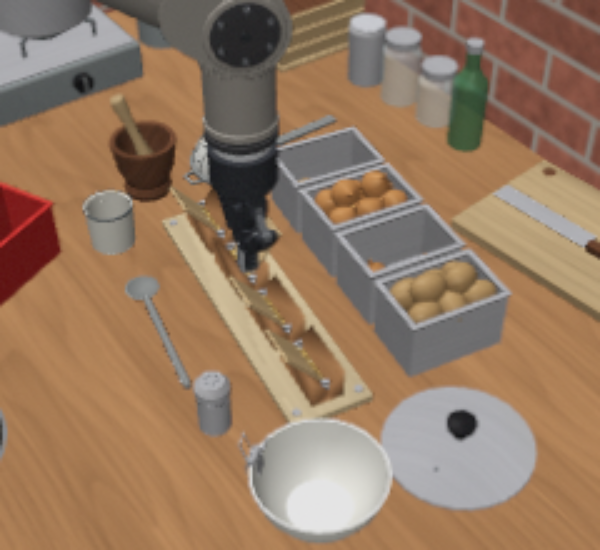

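View pics/t1.png

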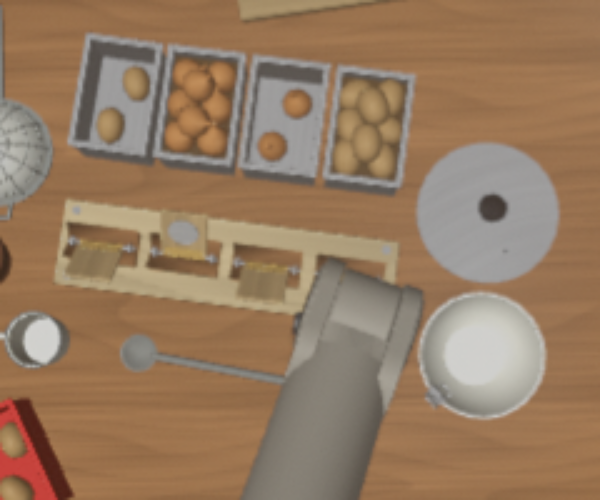

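Side view: the gripper hangs above the gap between the shaker and the rightmost tag. Top view: the wrist is above that tag and the other tags are unchanged. Next I descend.

Request:
jog_arm(motion=[{"gripper": 0,"tx": 3,"ty": 30,"tz": -1,"ax": 0,"ay": 0,"az": 0},{"gripper": 0,"tx": 0,"ty": 30,"tz": 0,"ax": 0,"ay": 0,"az": 0},{"gripper": 0,"tx": 0,"ty": 30,"tz": 0,"ax": 0,"ay": 0,"az": 0},{"gripper": 0,"tx": 0,"ty": 30,"tz": 0,"ax": 0,"ay": 0,"az": 0},{"gripper": 0,"tx": 0,"ty": 25,"tz": 0,"ax": 0,"ay": 0,"az": 0},{"gripper": 0,"tx": 0,"ty": 15,"tz": 0,"ax": 0,"ay": 0,"az": 0},{"gripper": 0,"tx": 0,"ty": 0,"tz": 0,"ax": 0,"ay": 0,"az": 0},{"gripper": 0,"tx": 0,"ty": 0,"tz": 0,"ax": 0,"ay": 0,"az": 0}])

```text
clock: 3.7
tcp_pos: [0.4094, -0.1923, 0.1003]
orientation: [-1.277, -1.096, 1.096]
contact_force: [-0.5, 0.2, 0.2]
grip_width: 0.0
```

```bash
python3 -c "
from h import *
st()
im=vision.grab_frame('side');cv2.imwrite('pics/s2.png',cv2.resize(im[150:270,240:380,::-1],None,fx=5,fy=5,interpolation=2))"
```

```text
3.7 uwz [-0.0785  0.0052  0.1003] F [-0.48  0.19  0.2 ] 2.052063466371957e-05
[[0.152, -0.0, -0.988], [0.988, 0.0, 0.152], [0.0, -1.0, 0.0]]
```

View pics/s2.png

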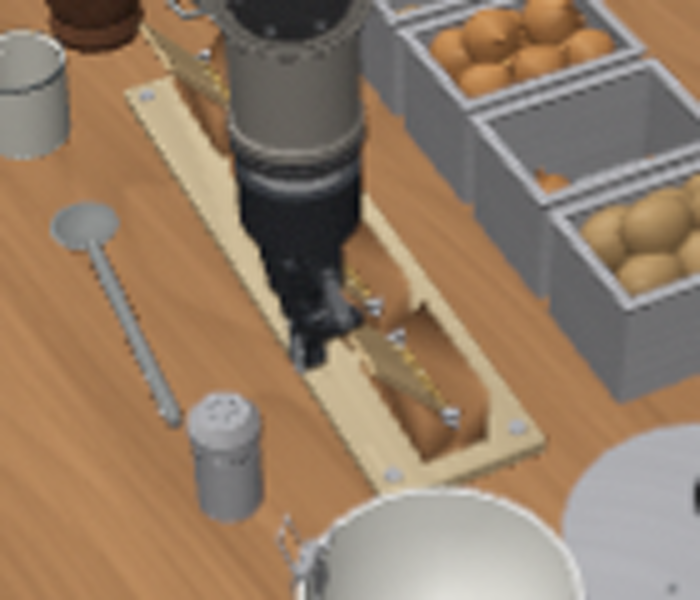

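The fingertip is on the cook side of the tag at about (305,355) in the crop, clear of the tag and the shaker. I will push slowly and rise with the edge.

Request:
jog_arm(motion=[{"gripper": 0,"tx": -3,"ty": 0,"tz": -6,"ax": 0,"ay": 0,"az": 0},{"gripper": 0,"tx": -2,"ty": 0,"tz": -6,"ax": 0,"ay": 0,"az": 0},{"gripper": 0,"tx": 0,"ty": 0,"tz": -4,"ax": 0,"ay": 0,"az": 0},{"gripper": 0,"tx": 0,"ty": -4,"tz": -6,"ax": 0,"ay": 0,"az": 0},{"gripper": 0,"tx": 0,"ty": -4,"tz": -6,"ax": 0,"ay": 0,"az": 0},{"gripper": 0,"tx": 0,"ty": -3,"tz": -5,"ax": 0,"ay": 0,"az": 0},{"gripper": 0,"tx": 0,"ty": -2,"tz": -5,"ax": 0,"ay": 0,"az": 0},{"gripper": 0,"tx": 0,"ty": 0,"tz": 0,"ax": 0,"ay": 0,"az": 0}])

```text
clock: 4.55
tcp_pos: [0.4466, -0.204, 0.1137]
orientation: [-1.279, -1.096, 1.095]
contact_force: [-0.2, -0.3, 0.3]
grip_width: 0.0002
```

```bash
python3 -c "
from h import *
st()
im=vision.grab_frame('side');cv2.imwrite('pics/s3.png',cv2.resize(im[150:270,240:380,::-1],None,fx=5,fy=5,interpolation=2))"
```

```text
4.55 uwz [-0.0399 -0.0006  0.1137] F [-0.22 -0.28  0.3 ] 0.00023877405447382769
[[0.153, 0.001, -0.988], [0.988, -0.0, 0.153], [-0.0, -1.0, -0.001]]
```

View pics/s3.png

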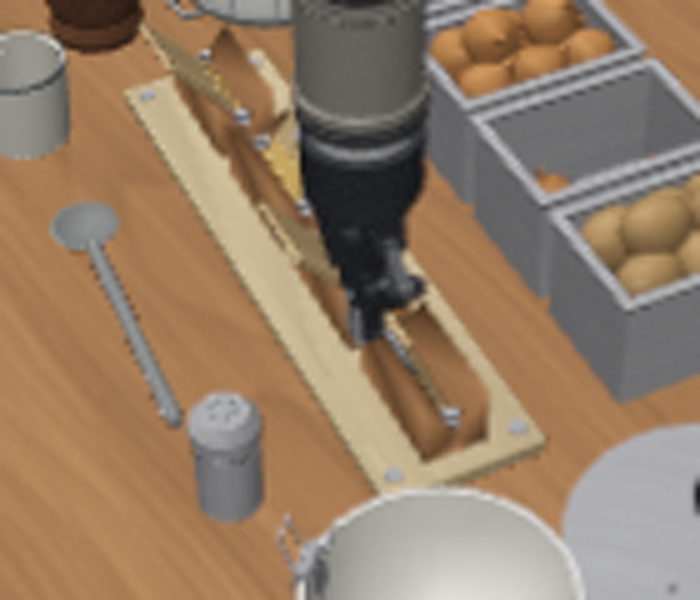

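The tag is now closer to upright and moving with the finger, with negligible force. I continue past upright.

Request:
jog_arm(motion=[{"gripper": 0,"tx": 0,"ty": -2,"tz": -6,"ax": 0,"ay": 0,"az": 0},{"gripper": 0,"tx": 0,"ty": -2,"tz": -6,"ax": 0,"ay": 0,"az": 0},{"gripper": 0,"tx": 0,"ty": -1,"tz": -6,"ax": 0,"ay": 0,"az": 0},{"gripper": 0,"tx": 0,"ty": 0,"tz": -6,"ax": 0,"ay": 0,"az": 0},{"gripper": 0,"tx": 0,"ty": 0,"tz": -6,"ax": 0,"ay": 0,"az": 0},{"gripper": 0,"tx": 0,"ty": 0,"tz": -6,"ax": 0,"ay": 0,"az": 0},{"gripper": 0,"tx": 0,"ty": 0,"tz": -6,"ax": 0,"ay": 0,"az": 0},{"gripper": 0,"tx": 0,"ty": 0,"tz": -6,"ax": 0,"ay": 0,"az": 0},{"gripper": 0,"tx": 0,"ty": 0,"tz": -6,"ax": 0,"ay": 0,"az": 0},{"gripper": 0,"tx": 0,"ty": 0,"tz": 0,"ax": 0,"ay": 0,"az": 0},{"gripper": 0,"tx": 0,"ty": 0,"tz": 0,"ax": 0,"ay": 0,"az": 0},{"gripper": 0,"tx": 0,"ty": 0,"tz": 0,"ax": 0,"ay": 0,"az": 0}])

```text
clock: 5.8
tcp_pos: [0.4985, -0.2121, 0.1182]
orientation: [-1.278, -1.095, 1.095]
contact_force: [-0.4, 0.7, -1.0]
grip_width: -0.0002
```

```bash
python3 -c "
from h import *
st()
im=vision.grab_frame('side');cv2.imwrite('pics/s4.png',cv2.resize(im[150:270,240:380,::-1],None,fx=5,fy=5,interpolation=2))"
```

```text
5.8 uwz [ 0.0126 -0.0007  0.1182] F [-0.39  0.7  -1.05] -0.00018258583169358106
[[0.153, -0.0, -0.988], [0.988, 0.0, 0.153], [0.0, -1.0, 0.0]]
```

View pics/s4.png

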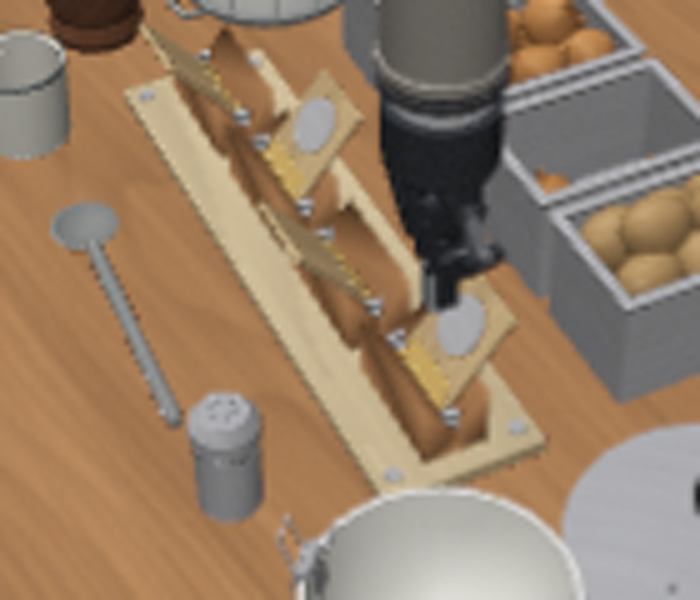

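The rightmost tag has fallen to the pan side with its disc up at about (462,325) in the crop. I retreat straight up and then back towards the cook.

Request:
jog_arm(motion=[{"gripper": 0,"tx": 0,"ty": -10,"tz": 10,"ax": 0,"ay": 0,"az": 0},{"gripper": 0,"tx": 0,"ty": -25,"tz": 5,"ax": 0,"ay": 0,"az": 0},{"gripper": 0,"tx": 0,"ty": -30,"tz": 0,"ax": 0,"ay": 0,"az": 0},{"gripper": 0,"tx": 0,"ty": -30,"tz": 0,"ax": 0,"ay": 0,"az": 0},{"gripper": 0,"tx": 0,"ty": -30,"tz": 0,"ax": 0,"ay": 0,"az": 0},{"gripper": 0,"tx": 0,"ty": -20,"tz": 0,"ax": 0,"ay": 0,"az": 0},{"gripper": 0,"tx": 35,"ty": 0,"tz": 0,"ax": 0,"ay": 0,"az": 0},{"gripper": 0,"tx": 35,"ty": 0,"tz": 0,"ax": 0,"ay": 0,"az": 0},{"gripper": 0,"tx": 35,"ty": 0,"tz": 0,"ax": 0,"ay": 0,"az": 0},{"gripper": 0,"tx": 35,"ty": 0,"tz": 0,"ax": 0,"ay": 0,"az": 0},{"gripper": 0,"tx": 35,"ty": 0,"tz": 0,"ax": 0,"ay": 0,"az": 0},{"gripper": 0,"tx": 35,"ty": 0,"tz": 0,"ax": 0,"ay": 0,"az": 0}])

```text
clock: 7.05
tcp_pos: [0.5153, -0.0014, 0.2639]
orientation: [-1.278, -1.095, 1.094]
contact_force: [0.8, -0.3, 0.6]
grip_width: 0.0001
```

Request:
jog_arm(motion=[{"gripper": 0,"tx": 40,"ty": 0,"tz": 0,"ax": 0,"ay": 0,"az": 0},{"gripper": 0,"tx": 40,"ty": 0,"tz": 0,"ax": 0,"ay": 0,"az": 0},{"gripper": 0,"tx": 40,"ty": 0,"tz": 0,"ax": 0,"ay": 0,"az": 0},{"gripper": 0,"tx": 40,"ty": 0,"tz": 0,"ax": 0,"ay": 0,"az": 0},{"gripper": 0,"tx": 40,"ty": 0,"tz": 0,"ax": 0,"ay": 0,"az": 0},{"gripper": 0,"tx": 40,"ty": 0,"tz": 0,"ax": 0,"ay": 0,"az": 0},{"gripper": 0,"tx": 0,"ty": 0,"tz": 0,"ax": 0,"ay": 0,"az": 0},{"gripper": 0,"tx": 0,"ty": 0,"tz": 0,"ax": 0,"ay": 0,"az": 0},{"gripper": 0,"tx": 0,"ty": 0,"tz": 0,"ax": 0,"ay": 0,"az": 0},{"gripper": 0,"tx": 0,"ty": 0,"tz": 0,"ax": 0,"ay": 0,"az": 0}])

```text
clock: 8.05
tcp_pos: [0.553, 0.233, 0.2637]
orientation: [-1.28, -1.093, 1.093]
contact_force: [-0.2, -0.8, -1.0]
grip_width: 0.0
```

```bash
python3 -c "
from h import *
st()
im=vision.grab_frame('side');cv2.imwrite('pics/s5.png',cv2.resize(im[80:300,200:440,::-1],None,fx=2.5,fy=2.5))
im=vision.grab_frame('top');cv2.imwrite('pics/t5r.png',im[:,:,::-1]);cv2.imwrite('pics/t5.png',cv2.resize(im[100:300,200:440,::-1],None,fx=2.5,fy=2.5))
for n in ['top']:
  d=np.abs(cv2.imread('pics/top0.png').astype(int)-im[:,:,::-1]).max(2);m=(d>25)[:,:];print([ (x,y,w,h,a) for x,y,w,h,a in cv2.connectedComponentsWithStats(m.astype('uint8'))[2][1:] if a>8])"
```

```text
8.05 uwz [-0.0017  0.4475  0.2637] F [-0.2  -0.77 -0.99] 9.57201327055508e-06
[[0.156, 0.0, -0.988], [0.988, -0.0, 0.156], [-0.0, -1.0, -0.0]]
[(np.int32(0), np.int32(140), np.int32(305), np.int32(260), np.int32(21366)), (np.int32(331), np.int32(198), np.int32(19), np.int32(14), np.int32(177)), (np.int32(330), np.int32(211), np.int32(18), np.int32(6), np.int32(58)), (np.int32(329), np.int32(217), np.int32(19), np.int32(8), np.int32(111)), (np.int32(201), np.int32(381), np.int32(12), np.int32(14), np.int32(91)), (np.int32(248), np.int32(388), np.int32(11), np.int32(6), np.int32(15)), (np.int32(224), np.int32(394), np.int32(2), np.int32(6), np.int32(9)), (np.int32(260), np.int32(394), np.int32(9), np.int32(6), np.int32(24))]
```

View pics/s5.png

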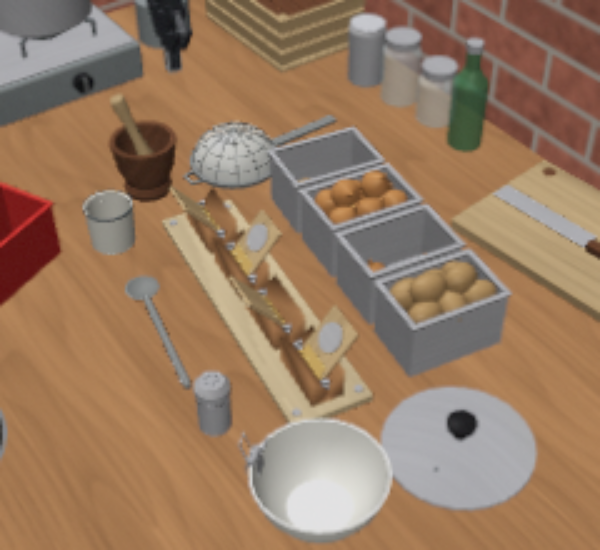

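View pics/t5.png

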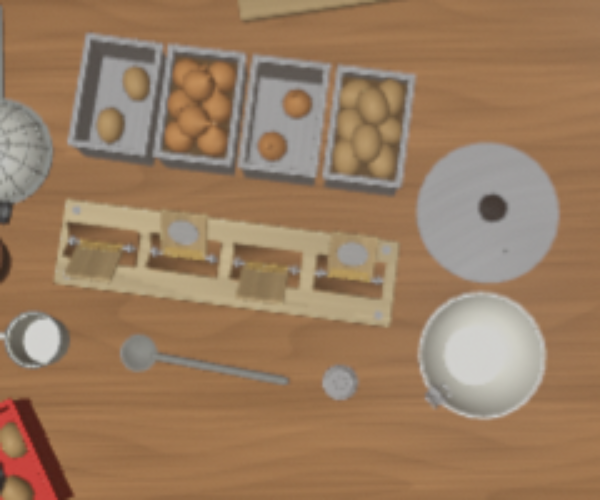

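Discs are up at crop pixels (183,233) and (351,253), in front of the two full pans. The other two tags lean to the cook, and everything else looks unchanged. I hand in now.

```bash
python3 -c "
from bench import ticket
print(ticket.hand_in())"
```

```text
the job is handed in; nothing more can be done
None
```

I handed the job in after 8.15 s. Only the rightmost tag was wrong: it leaned to the cook in front of the full potato pan. I pushed it over from the cook side with the closed fingertips, rising with its edge, then lifted the arm clear.

**Last checks:**
- **Tags:** the final pictures show discs up at the two full pans and cook-leaning tags at the two nearly empty ones.
- **Everything else:** comparing the top view before and after, the only change away from the arm's own area is at that tag. The mortar and sieve lie partly in the arm's area of that comparison, so I checked those by eye in the side view, and they looked unmoved.
- **Forces:** readings stayed around 1 N whenever I checked, and the arm was clear of everything at the end.

The first three move calls were refused because every row needs all its keys, so nothing moved then. No check failed or disagreed. I had no direct readout of the tag angles and judged them from the pictures.

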